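# Put the drinks stall's small things away in their trays

### The arm

A 7-joint arm with a two-finger parallel gripper is mounted at the origin on the work surface. World frame = base frame: x ahead of the robot, y to its left, z up, the work surface at z = 0. Lengths are in m, angles in rad, forces in N, time in s.
With the tool pointing down it reaches from about 0.425 to 0.95 m from the base axis. Payload 4.7 kg.
Tool frame: the origin (TCP) lies between the finger pads; the fingertips stand 25 mm ahead of it and the grasp point (between the pads) lies 6 mm ahead of it; x points along the fingers, z is the direction in which the jaws open and shut, and the axes are right-handed (so a half turn about x gives the same grasp; the last joint's range is limited). The gripper opens to 85 mm and grips with 20 to 120 N. Pads are 22 mm wide; open, the fingers measure 114 mm over their backs; the gripper's body (76 mm by 85 mm) begins 54 mm behind the grasp point. The pads swing forward as they close: fully open they stand 13 mm farther back than shut.
Start: joints at [1.226, 0.469, -0.049, 1.532, 0.024, 1.141, -0.082], TCP at [0.21, -0.642, 0.256] pointing down, gripper open.
Joint ranges: [-2.59, 2.59], [-0.33, 1.99], [-1.39, 1.29], [0.1, 2.45], [-1.04, 4.18], [0.21, 1.99], [-2.66, 2.66]. Speed limits (rad/s): [2.57, 2.57, 3.14, 3.14, 3.14, 3.14, 3.14].

### API

Orientations are given as a 3x3 rotation matrix whose columns are the frame's x, y, z axes.
In Python, from rig import * gives the robot as it stands. Calls block until the motion is done:
- movep(position, orientation): joint-space move of the TCP to a pose.
- move_l(position, attitude=None, feed=0.15, until_force=None): straight line of the TCP; attitude=None keeps the orientation; feed is the mean speed in m/s. With until_force (N) it stops when the force on the tool has changed by that much, and returns True; else False.
- move_joints(angles): joint-space move.
- command_gripper(opening, newtons=None): finger opening in m; newtons is the grip in N (None keeps the last); returns when the fingers have stopped.
- sleep(seconds).
- inverse_kinematics(position, orientation): joint angles nearest the present ones, or None.
- sense(): the state.
- camera(name): name is "scene" or "top"; returns (picture, depth): 384x512x3 uint8, red, green, blue; 384x512 float32, m along the optical axis (not along the pixel's ray), 0 where there is no reading.
- camera_params(name): a dict with "K" (3x3 intrinsics, pixels), "position" and "rotation" of the camera in the world. Camera axes: x right, y down, z forward; pixel columns grow to the right and rows downward; lengths in m; the calibration is good to about 2 mm. A picture is of the moment at which its call begins. camera_params takes no time and is no camera call.
A pose or a line that the arm cannot do raises Unreachable and nothing moves.
- finish_job(): hands the job in, once; it reports no verdict.
The state is a dict: "time_s": time; "joint_pos": joint angles; "qd": joint speeds; "joint_efforts": joint torques, N m; "position": TCP position; "tcp_rot": TCP orientation; "wrist_force": force on the tool from outside, world axes, zero at the start; "ft_torque": the same for the moment, N m; "finger_gap": finger opening in m.
Only numpy, scipy, OpenCV 4.12 (cv2) and the standard library are available. Lean on these libraries where they do the work, as an engineer would, in place of code of your own. Each camera call takes 0.05 s, during which the arm holds its last target.

### The job

Sort the small things on the stall table: one tasting cup in each of the two bays of the oblong wooden tray, both bottle stoppers in the round metal dish, and the steel jigger in the little square tray. Each must stand upright as it does now, flat on the floor of its tray and let go. Leave the green bottle and the lidded jar standing where they are.

Things in the scene. Friction and masses are not known exactly. Their poses are not given: they have to be found in the camera images.
- cup1: one of two identical tasting cups, plain brown stoneware, round, open at the top, 56 mm high; outside diameter 42 mm at the foot, widening to 54 mm at 26 mm height, then a straight upright wall 54 mm across from 26 mm to the rim; wall 4 mm; 0.11 kg, may vary by a third. Starts upright on the table. Origin: centre of the underside; z up its axis.
- cup2: one of two identical tasting cups, plain brown stoneware, round, open at the top, 56 mm high; outside diameter 42 mm at the foot, widening to 54 mm at 26 mm height, then a straight upright wall 54 mm across from 26 mm to the rim; wall 4 mm; 0.11 kg, may vary by a third. Starts upright on the table. Origin: centre of the underside; z up its axis.
- stopper1: one of two identical bottle stoppers, standing on its head with the cork pointing up: a dark wooden disc 36 mm across and 14 mm high at the bottom, on it an upright cork shank 22 mm across, from 14 mm to 44 mm height; about 40 g. Origin: centre of the underside of the wooden head; z up its axis, towards the cork end.
- stopper2: one of two identical bottle stoppers, standing on its head with the cork pointing up: a dark wooden disc 36 mm across and 14 mm high at the bottom, on it an upright cork shank 22 mm across, from 14 mm to 44 mm height; about 40 g. Origin: centre of the underside of the wooden head; z up its axis, towards the cork end.
- jigger: a double-ended steel bar measure (jigger), shaped like an hourglass, standing on its larger end, 78 mm high: lower cup 42 mm across from 0 to 24 mm height, narrow waist 16 mm across at 38 mm, upper cup with a straight upright wall 36 mm across from 48 mm to the top at 78 mm, open at the top; 0.15 kg, may vary by a third. Origin: centre of the underside; z up its axis.
- cup_tray: oblong low pale wooden tray, fixed, 90 mm along its x, 170 mm along its y, 18 mm high, walls 6 mm, floor 6 mm thick; one wall across its middle (at y = 0, as high as the rim) makes two bays, each 78 mm (x) by 76 mm (y), centred at y = -41 mm and y = +41 mm. Origin: centre of the underside; z up.
- dish: shallow round light metal dish, fixed, 120 mm across and 14 mm high, wall 4 mm, flat floor 4 mm thick and about 108 mm across: room for two stoppers side by side. Origin: centre of the underside; z up.
- drip_tray: small low square dark steel tray, fixed, 76 mm by 76 mm outside along its x and y, 16 mm high, walls 5 mm, floor 5 mm thick, inside 66 mm by 66 mm. Origin: centre of the underside; z up.
- bottle: bystander: green glass bottle, 72 mm across and 190 mm high, standing loose behind the trays. Origin: centre of the underside; z up.
- jar: bystander: clear jar with a wooden lid, 76 mm across and 89 mm high, standing loose behind the trays. Origin: centre of the underside; z up.

How it is judged:
By the outcome, as a careful person would: the job done as asked, in the order asked, and still so for the second after the job is handed in, with the robot touching nothing.
It also fails if it takes over 112 s, if anything falls off the work surface, if the arm or the gripper's body presses on something with over 40 N, if the wrist force passes 120 N, or if a joint passes its speed limit or range.

## Working session

There is one attempt and no reset: what is moved stays moved. The work goes in short steps, each a Python script; the robot and the scene stay as the last script left them, time stands still between calls to the robot, and variables do not carry over. Pictures are saved under pics/ and viewed, and the job is handed in when it is done.

```bash
ls; mkdir -p pics
python3 - <<'E'
from rig import *
import cv2,numpy as np
s=sense();print(s['time_s'],s['position'],s['tcp_rot'],s['finger_gap'])
for n in("scene","top"):
    p,d=camera(n);c=camera_params(n);print(n,c,(d>0).mean())
    cv2.imwrite(f'pics/{n}0.png',p[:,:,::-1]);np.savez(f'{n}0.npz',p=p,d=d)
E
```

```text
pics
0.0 [ 0.20951574 -0.64109769  0.25523406] [[-6.76953203e-04  9.50523969e-01  3.10650487e-01]
 [ 1.88328564e-03  3.10651219e-01 -9.50522106e-01]
 [-9.99997997e-01 -5.84153840e-05 -2.00040448e-03]] 0.08534517395743313
scene {'K': array([[436.53085494,   0.        , 255.88989618],
       [  0.        , 436.53085494, 192.45210666],
       [  0.        ,   0.        ,   1.        ]]), 'position': array([1.00033294, 0.47000733, 0.75772113]), 'rotation': array([[-0.72744034,  0.51304758, -0.4556454 ],
       [ 0.68614066,  0.55011834, -0.47600504],
       [ 0.00644566, -0.65890211, -0.75220108]])} 0.9960225423177084
top {'K': array([[466.03779556,   0.        , 260.85843144],
       [  0.        , 466.03779556, 190.97412965],
       [  0.        ,   0.        ,   1.        ]]), 'position': array([0.42128708, 0.02072388, 1.29298022]), 'rotation': array([[-0.0235575 , -0.99083119,  0.13303605],
       [-0.9996509 ,  0.02175386, -0.01499496],
       [ 0.01196343, -0.13334285, -0.99099776]])} 0.99615478515625
```

View pics/scene0.png

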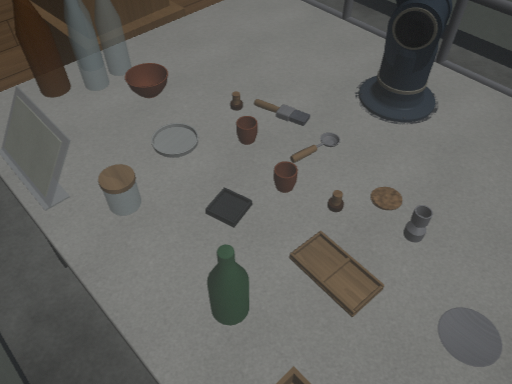

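View pics/top0.png

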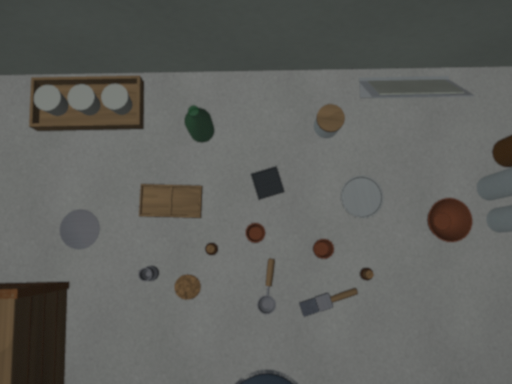

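The two views agree. In the top view the cups are at (256,232) and (323,248), and the stoppers at (211,249) and (367,274). The jigger is at (149,273), the cup tray at (171,201), the dish at (361,197), and the drip tray at (267,183). The bottle is at (200,124) and the jar at (329,120). There is also clutter: a spoon, a brush, a coaster and bowls.

```bash
cat > vis.py <<'E'
import numpy as np,cv2
from rig import *
def cloud(n,d):
    c=camera_params(n);K=c['K'];v,u=np.mgrid[:d.shape[0],:d.shape[1]]
    r=np.stack([(u-K[0,2])/K[0,0],(v-K[1,2])/K[1,1],np.ones(d.shape)],-1)
    return (r*d[...,None])@c['rotation'].T+c['position']
def ray(n,uv,z):
    c=camera_params(n);K=c['K'];r=c['rotation']@np.array([(uv[0]-K[0,2])/K[0,0],(uv[1]-K[1,2])/K[1,1],1])
    p=c['position'];return p+r*(z-p[2])/r[2]
E
python3 - <<'E'
from vis import *
for n in("top","scene"):
    f=np.load(n+'0.npz');P=cloud(n,f['d']);z=P[...,2]
    if n=="top":
        t=z[330:360,330:480];print('table z',np.median(t),t.std())
    m=((z>0.007)&(z<0.25)&(f['d']>0)).astype(np.uint8)
    k,l,st,ce=cv2.connectedComponentsWithStats(m,connectivity=4)
    for i in range(1,k):
        if 25<st[i,4]<4000:
            q=P[l==i];zz=np.percentile(q[:,2],95);print(n,ce[i].round(0),st[i,2:5],'z95 %.3f'%zz,'lo',q.min(0).round(3)[:2],'hi',q.max(0).round(3)[:2],'top mean',q[q[:,2]>zz-0.012].mean(0).round(3))
E
cd pics; python3 -c "
import cv2
p=cv2.imread('top0.png');cv2.imwrite('topz.png',cv2.resize(p[150:300,120:400],None,fx=2.8,fy=2.8,interpolation=2))
p=cv2.imread('scene0.png');cv2.imwrite('scenez.png',cv2.resize(p[80:330,140:450],None,fx=2.4,fy=2.4,interpolation=2))"
```

```text
table z 0.0002721274089168002 0.08163281168913772
top [413.  88.] [ 115   22 1822] z95 0.146 lo [ 0.81  -0.559] hi [ 0.92  -0.287] top mean [ 0.818 -0.417  0.142]
top [328. 120.] [ 32  34 794] z95 0.093 lo [ 0.741 -0.225] hi [ 0.837 -0.149] top mean [ 0.778 -0.186  0.089]
top [199. 123.] [ 30  37 824] z95 0.191 lo [0.737 0.13 ] hi [0.809 0.201] top mean [0.772 0.165 0.19 ]
top [498. 172.] [  35   66 1350] z95 0.163 lo [ 0.555 -0.7  ] hi [ 0.727 -0.6  ] top mean [ 0.59  -0.608  0.163]
top [267. 182.] [ 34  33 244] z95 0.021 lo [ 0.573 -0.06 ] hi [0.662 0.03 ] top mean [ 0.618 -0.016  0.016]
top [362. 195.] [ 43  43 257] z95 0.018 lo [ 0.514 -0.336] hi [ 0.632 -0.218] top mean [ 0.576 -0.28   0.013]
top [169. 199.] [ 64  35 895] z95 0.022 lo [0.525 0.166] hi [0.622 0.339] top mean [0.575 0.254 0.017]
top [180. 201.] [10 16 50] z95 0.012 lo [0.548 0.214] hi [0.59  0.239] top mean [0.57  0.227 0.009]
top [161. 199.] [11  7 33] z95 0.011 lo [0.569 0.261] hi [0.586 0.289] top mean [0.579 0.278 0.009]
top [450. 219.] [  45   45 1338] z95 0.061 lo [ 0.442 -0.572] hi [ 0.56  -0.439] top mean 
[... 3363 characters left out ...]
 [10  9 33] z95 0.010 lo [0.447 0.507] hi [0.458 0.525] top mean [0.453 0.516 0.008]
scene [497. 336.] [ 7 14 45] z95 0.010 lo [0.456 0.526] hi [0.475 0.542] top mean [0.466 0.535 0.008]
scene [493. 356.] [ 21  26 154] z95 0.010 lo [0.469 0.537] hi [0.535 0.555] top mean [0.504 0.547 0.008]
scene [447. 348.] [ 8 10 26] z95 0.010 lo [0.543 0.48 ] hi [0.554 0.493] top mean [0.55  0.486 0.008]
scene [462. 360.] [20 12 70] z95 0.010 lo [0.542 0.497] hi [0.556 0.529] top mean [0.55  0.513 0.008]
scene [476. 364.] [ 8  6 28] z95 0.010 lo [0.533 0.53 ] hi [0.545 0.54 ] top mean [0.539 0.535 0.009]
scene [293. 377.] [ 35  18 321] z95 0.051 lo [0.78 0.33] hi [0.82  0.367] top mean [0.793 0.342 0.048]
```

View pics/topz.png

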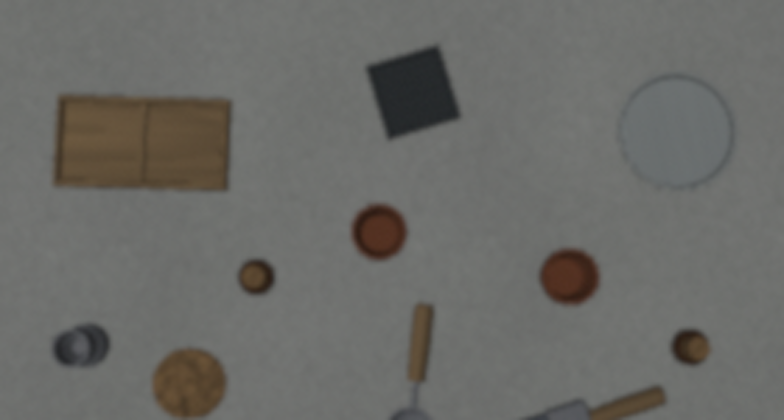

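Run:
```python
from vis import *
f=np.load('top0.npz');p=cv2.cvtColor(f['p'],cv2.COLOR_RGB2HSV)
def comp(m,seed):
    k,l,st,ce=cv2.connectedComponentsWithStats(cv2.morphologyEx(m.astype(np.uint8),cv2.MORPH_CLOSE,np.ones((5,5))))
    i=l[seed[1],seed[0]];c,_=cv2.findContours((l==i).astype(np.uint8),0,1);return max(c,key=cv2.contourArea)
for nm,seed,z,m in(('cup_tray',(160,201),.018,p[...,1]>70),('drip',(267,183),.016,p[...,2]<75)):
    c=comp(m,seed)[:,0].astype(float)
    w=np.array([ray('top',q,z)[:2] for q in c]);r=cv2.minAreaRect((w*1000).astype(np.float32));print(nm,r)
for nm in('top','scene'):
    f=np.load(nm+'0.npz');P=cloud(nm,f['d'])
    # dish: rim points, fit circle
    q=P[(P[...,2]>.009)&(P[...,2]<.02)&(np.hypot(P[...,0]-.574,P[...,1]+.278)<.075)]
    print('dish',nm,cv2.minEnclosingCircle((q[:,:2]*1000).astype(np.float32)))
    for o,c in dict(cupA=(.48,.021),cupB=(.433,-.159),stA=(.44,.14),stB=(.364,-.278),jig=(.38,.304)).items():
        q=P[(P[...,2]>.005)&(P[...,2]<.1)&(np.hypot(P[...,0]-c[0],P[...,1]-c[1])<.036)]
        print(o,nm,cv2.minEnclosingCircle((q[:,:2]*1000).astype(np.float32)))
R=lambda t:np.array([[0,np.sin(t)*-1,np.cos(t)],[0,np.cos(t),np.sin(t)],[-1,0,0]])
for t in (0,):
    Z=np.array([np.cos(t),np.sin(t),0]);X=np.array([0,0,-1.]);print(np.cross(Z,X))
    for c in((.48,.021),(.433,-.159),(.44,.14),(.364,-.278),(.38,.304)):
        a=np.arctan2(c[1],c[0]);Z=np.array([np.cos(a),np.sin(a),0])
        M=np.stack([X,np.cross(Z,X),Z],1)
        for z in(.03,.2):
            print(c,z,inverse_kinematics([*c,z],M))
```

```text
cup_tray ((571.8045654296875, 250.62380981445312), (166.2508544921875, 86.630126953125), 87.04603576660156)
drip ((616.553955078125, -16.93878936767578), (75.90699768066406, 74.78231811523438), 15.530226707458496)
dish top ((569.7026977539062, -282.4236145019531), 66.0685043334961)
cupA top ((478.17547607421875, 18.372222900390625), 32.416168212890625)
cupB top ((432.60546875, -158.72012329101562), 34.29601287841797)
stA top ((440.6579284667969, 141.08251953125), 35.44316101074219)
stB top ((361.9154968261719, -277.7874450683594), 32.737918853759766)
jig top ((375.8717956542969, 297.91485595703125), 31.010889053344727)
dish scene ((574.2776489257812, -278.0324401855469), 61.1684455871582)
cupA scene ((479.7704772949219, 19.328968048095703), 28.1856689453125)
cupB scene ((433.1842041015625, -159.60247802734375), 28.517988204956055)
stA scene ((439.84295654296875, 140.21839904785156), 18.54827117919922)
stB scene ((364.2241516113281, -278.8917236328125), 18.35400390625)
jig scene ((379.6716003417969, 304.93353271484375), 21.74620246887207)
[-0.  1.  0.]
(0.48, 0.021) 0.03 [ 0.27066142 
[... 327 characters left out ...]
3242 -0.51498988  2.06203651  0.14323558  0.8866365
 -0.23456644]
(0.44, 0.14) 0.03 [ 0.26742265  0.63985557 -0.84569168  2.17269309  0.79657166  0.67516774
 -0.83390436]
(0.44, 0.14) 0.2 [ 0.53226619  0.39468857 -1.13268609  2.0404431   0.43499433  0.97249583
 -0.51683816]
(0.364, -0.278) 0.03 [ 0.77166027  0.48709788 -0.25865223  2.20509813  0.26357519  0.47745324
 -0.3454932 ]
(0.364, -0.278) 0.2 [ 0.87422894  0.20303484 -0.35501224  2.07575339  0.09127839  0.87720236
 -0.18475711]
(0.38, 0.304) 0.03 [ 0.09777717  0.88177368 -1.18608299  2.10791152  1.06308941  0.95918005
 -1.03239065]
(0.38, 0.304) 0.2 [ 0.12092525  0.43688021 -1.10494622  1.98949663  0.46658484  0.99795167
 -0.53506509]
```

```bash
cat > mv.py <<'E'
from vis import *
def R(a):
    Z=np.array([np.cos(a),np.sin(a),0]);X=np.array([0,0,-1.]);return np.stack([X,np.cross(Z,X),Z],1)
def st(t):
    s=sense();print(t,'t=%.1f'%s['time_s'],s['position'].round(4),'gap %.4f'%s['finger_gap'],'F',np.round(s['wrist_force'],1));return s
def pick(c,h,opening,force,a=None,hi=.2):
    "h = grasp-point height above table"
    a=np.arctan2(c[1],c[0]) if a is None else a
    z=h+.006
    movep([*c,hi],R(a)); command_gripper(opening)
    move_l([*c,z+.04],R(a),feed=.25); move_l([*c,z],feed=.1); st('at grasp')
    command_gripper(0,force); st('gripped')
    move_l([*c,hi],feed=.25); return st('lifted')['finger_gap']
def place(c,h,floor,a,opening,hi=.2):
    z=h+.006+floor
    movep([*c,hi],R(a)); move_l([*c,z+.02],R(a),feed=.25)
    hit=move_l([*c,z-.003],feed=.03,until_force=3); st('down hit=%s want z %.4f'%(hit,z))
    command_gripper(opening); sleep(.2); st('open')
    move_l([*c,hi],feed=.25); st('up')
def snap(i):
    for n in('scene','top'):
        p,d=camera(n);cv2.imwrite(f'pics/{n}{i}.png',p[:,:,::-1]);np.savez(f'{n}{i}.npz',p=p,d=d)
E
python3 - <<'E'
from mv import *
pick((.4795,.0205),.040,.085,35)
snap(1)
E
```

```text
at grasp t=4.0 [0.4799 0.0207 0.0465] gap 0.0852 F [ 0.2 -0.2 -0.9]
gripped t=4.4 [0.4798 0.0205 0.0468] gap 0.0530 F [-2.   0.6  6.1]
lifted t=5.2 [0.4784 0.02   0.1988] gap 0.0531 F [-0.4  0.1 -1.4]
```

View pics/scene1.png

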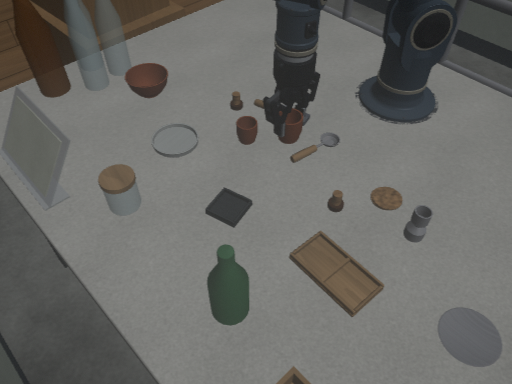

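The cup is held upright in the gripper at about (290,127), and the 53 mm gap matches a 54 mm cup. Next I'll place it.

Run:
```python
from mv import *
place((.572,.2105),.040,.006,np.deg2rad(-3),.075)
movep([.433,-.159,.2],R(np.arctan2(-.159,.433)))
snap(2)
```

```text
down hit=True want z 0.0520 t=7.4 [0.5719 0.2104 0.0529] gap 0.0530 F [-1.2 -1.   5.6]
open t=8.0 [0.5713 0.2098 0.052 ] gap 0.0752 F [ 0.8  0.5 -1.6]
up t=8.7 [0.5713 0.2097 0.1987] gap 0.0750 F [-0.4 -0.7 -0.3]
```

View pics/scene2.png

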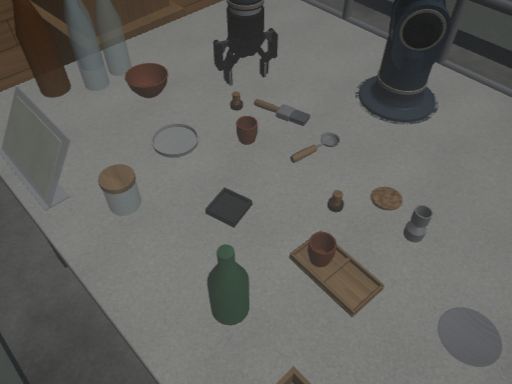

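The first cup stands upright in the near bay at (321,249). Next is the second cup.

Run:
```python
from mv import *
g=pick((.433,-.159),.040,.085,35)
if .048<g<.058: place((.576,.2925),.040,.006,np.deg2rad(-3),.075)
snap(3)
```

```text
at grasp t=12.0 [ 0.4335 -0.159   0.0465] gap 0.0853 F [-0.1  0.1  0.5]
gripped t=12.3 [ 0.4334 -0.1592  0.0469] gap 0.0536 F [-1.5 -0.1  6.3]
lifted t=13.1 [ 0.4319 -0.159   0.1989] gap 0.0538 F [-0.1 -0.  -2.5]
down hit=True want z 0.0520 t=16.1 [0.576  0.2923 0.053 ] gap 0.0539 F [-0.8 -0.8  5.3]
open t=16.7 [0.5754 0.2917 0.052 ] gap 0.0750 F [-0.4 -0.3 -0.2]
up t=17.4 [0.5754 0.2916 0.1986] gap 0.0749 F [-0.7 -0.4 -0.7]
```

View pics/scene3.png

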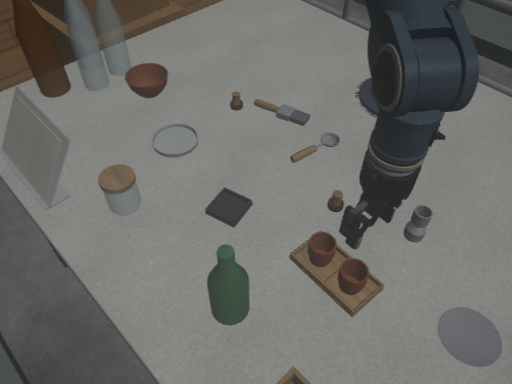

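Both cups stand in their bays, at (321,249) and (352,275). The stoppers come next, jaws along x in the dish.

Run:
```python
from mv import *
g=pick((.440,.140),.036,.055,25)
if .018<g<.026: place((.574,-.253),.036,.004,0.,.045)
movep([.5,-.1,.25],R(0)); snap(4)
```

```text
at grasp t=19.9 [0.4405 0.1403 0.0427] gap 0.0551 F [ 0.8  0.1 -0.3]
gripped t=20.2 [0.4404 0.1401 0.0426] gap 0.0212 F [-0.8 -1.5  6.9]
lifted t=21.0 [0.4392 0.1391 0.1988] gap 0.0208 F [ 0.3  0.3 -0.7]
down hit=True want z 0.0460 t=23.9 [ 0.5738 -0.2531  0.0464] gap 0.0212 F [ 0.5 -0.2  3.4]
open t=24.4 [ 0.5731 -0.2531  0.0461] gap 0.0446 F [-0.1  0.4 -0.1]
up t=25.2 [ 0.5729 -0.2531  0.1986] gap 0.0448 F [-0.4  0.1 -0.3]
```

View pics/scene4.png

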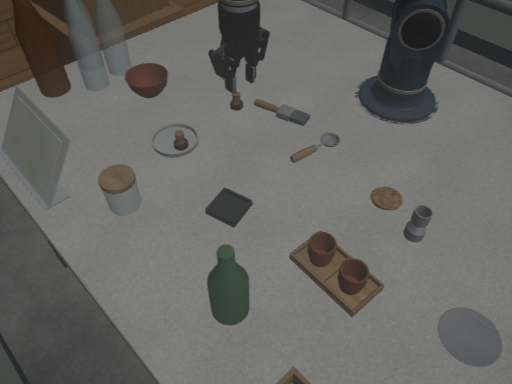

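The first stopper stands in the dish at (180,140). The brush handle lies just inward of the other stopper, so I'll grasp that one with the jaws tangential.

Run:
```python
from mv import *
f=np.load('scene4.npz');P=cloud('scene',f['d'])
q=P[(P[...,2]>.016)&(P[...,2]<.06)&(np.hypot(P[...,0]-.574,P[...,1]+.278)<.055)]
print(q.min(0),q.max(0))
g=pick((.364,-.2785),.036,.05,25,a=np.deg2rad(52.6))
if .018<g<.026: place((.574,-.304),.036,.004,np.deg2rad(10),.045)
movep([.5,-.1,.25],R(0)); snap(5)
```

```text
[ 0.5596567  -0.26417708  0.01600293] [ 0.59315215 -0.23451682  0.04964839]
at grasp t=28.5 [ 0.3646 -0.2787  0.0427] gap 0.0500 F [-0.2  0.2 -0.3]
gripped t=28.9 [ 0.3644 -0.2789  0.0427] gap 0.0210 F [-1.6 -0.5  6.7]
lifted t=29.7 [ 0.3628 -0.2784  0.1988] gap 0.0209 F [-0.  -0.6 -1.4]
down hit=True want z 0.0460 t=31.9 [ 0.5738 -0.304   0.0465] gap 0.0211 F [ 0.8 -0.3  3.7]
open t=32.4 [ 0.5731 -0.304   0.0461] gap 0.0448 F [ 0.3 -0.   0.2]
up t=33.2 [ 0.5729 -0.304   0.1986] gap 0.0448 F [ 0.1  0.1 -0.5]
```

View pics/scene5.png

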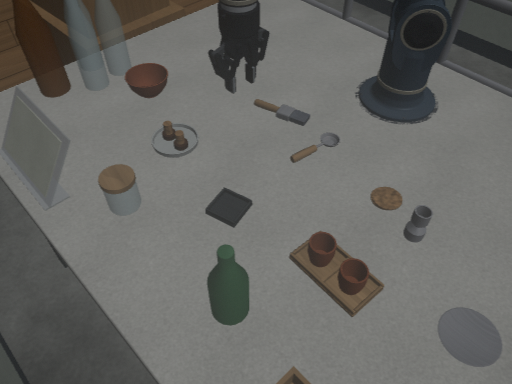

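Both stoppers stand in the dish at (168,130) and (180,140). The jigger goes next.

Run:
```python
from mv import *
g=pick((.3795,.3045),.064,.07,40,hi=.22)
if .032<g<.04: place((.618,-.016),.064,.005,0.,.06,hi=.22)
movep([.4,-.1,.3],R(-.2));snap(6)
```

```text
at grasp t=37.2 [0.3797 0.305  0.0706] gap 0.0698 F [ 0.2 -0.7  0.6]
gripped t=37.7 [0.3795 0.3048 0.0707] gap 0.0330 F [-1.3 -0.9  5.5]
lifted t=38.4 [0.3792 0.3033 0.2187] gap 0.0331 F [ 0.   0.1 -2. ]
down hit=True want z 0.0750 t=41.2 [ 0.6178 -0.0161  0.0757] gap 0.0327 F [-0.3  0.   5.6]
open t=41.7 [ 0.617  -0.0166  0.0748] gap 0.0603 F [0.6 0.2 0.5]
up t=42.5 [ 0.6172 -0.0166  0.2186] gap 0.0599 F [ 0.2  1.  -0.3]
```

View pics/scene6.png

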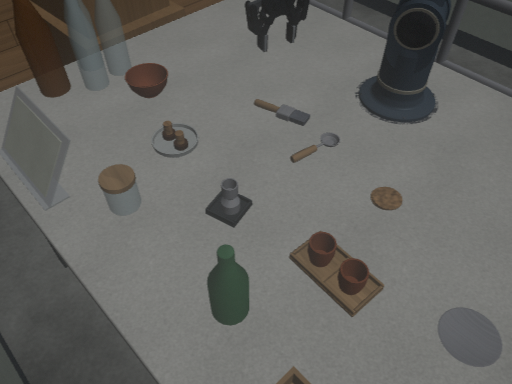

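View pics/top6.png

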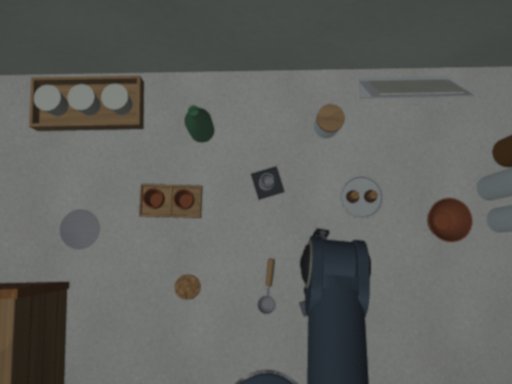

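Everything is in its tray. The jigger is upright at (230,195) in the scene view and (267,181) from above, and the cups and stoppers are seated. I'll check heights and positions numerically before handing in.

Run:
```python
from mv import *
T=dict(cup1=(.572,.2105,.062,.032),cup2=(.576,.2925,.062,.032),st1=(.574,-.253,.048,.022),st2=(.574,-.304,.048,.022),jig=(.618,-.016,.083,.028),bottle=(.774,.166,.190,.06),jar=(.779,-.187,.089,.06))
for n in('scene','top'):
    P=cloud(n,np.load(n+'6.npz')['d'])
    for o,(x,y,h,r) in T.items():
        q=P[(P[...,2]>.021)&(P[...,2]<.25)&(np.hypot(P[...,0]-x,P[...,1]-y)<r)]
        print(n,o,'target',(x,y),'bbox centre',((q.min(0)+q.max(0))/2)[:2].round(3),'top z',np.percentile(q[:,2],97).round(3),'expect',h)
finish_job(); print(sense()['time_s'])
```

```text
scene cup1 target (0.572, 0.2105) bbox centre [0.574 0.21 ] top z 0.062 expect 0.062
scene cup2 target (0.576, 0.2925) bbox centre [0.577 0.29 ] top z 0.062 expect 0.062
scene st1 target (0.574, -0.253) bbox centre [ 0.576 -0.252] top z 0.048 expect 0.048
scene st2 target (0.574, -0.304) bbox centre [ 0.576 -0.302] top z 0.048 expect 0.048
scene jig target (0.618, -0.016) bbox centre [ 0.616 -0.013] top z 0.082 expect 0.083
scene bottle target (0.774, 0.166) bbox centre [0.774 0.167] top z 0.189 expect 0.19
scene jar target (0.779, -0.187) bbox centre [ 0.78  -0.187] top z 0.089 expect 0.089
top cup1 target (0.572, 0.2105) bbox centre [0.573 0.21 ] top z 0.066 expect 0.062
top cup2 target (0.576, 0.2925) bbox centre [0.577 0.291] top z 0.066 expect 0.062
top st1 target (0.574, -0.253) bbox centre [ 0.573 -0.248] top z 0.052 expect 0.048
top st2 target (0.574, -0.304) bbox centre [ 0.574 -0.297] top z 0.052 expect 0.048
top jig target (0.618, -0.016) bbox centre [ 0.614 -0.013] top z 0.086 expect 0.083
top bottle target (0.774, 0.166) bbox centre [0.773 0.165] top z 0.192 expect 0.19
top jar target (0.779, -0.187) bbox centre [ 0.778 -0.187] top z 0.094 expect 0.089
the job is handed in; nothing more can be done
the job is handed in; nothing more can be done
```

I placed everything in the order you listed: the two cups in their bays, the two stoppers in the dish, then the jigger in the square tray. I handed the job in at about 44 s, inside the 112 s limit; `finish_job()` reports no verdict.

**Last checks:** both pictures taken before hand-in show every item upright, let go and in its tray. In the scene camera, the top heights match items flat on their tray floors to within 1 mm, and positions are within about 4 mm of target. The bottle and jar are where they started. The arm ended raised clear of everything.

**Disagreement:** the top camera reads 2–5 mm higher than the scene camera on every item. It read about 3 mm high on most items before anything moved, including the jar, which never moved, so I put it down to the camera. It also puts the stoppers 5–7 mm off target along y. Only partial views of them were measured, and they are still well inside the dish.

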